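# Snap the lid onto the spice grinder and hold it down to run

## Task

Get the cordless spice grinder running: lift off the spoon that was left lying across its open cup and lay it flat on the chopping board, then set the lid over the cup with its tab in the gap of the collar and press it down past the click. After the click keep pressing until the lid is fully down and holds the safety switch in; the grinder runs only while it is held, so the program finishes while still holding the lid pressed right down. Leave the other things on the worktop where they stand.

Things in the scene. Friction and masses are not known exactly. Their poses are not given: they have to be found in the camera images.
- grinder: Cordless spice grinder: squat steel drum with a black collar, fixed on the worktop, 88 mm across, 107 mm high without lid. Origin: centre of its underside, z up. A steel cup stands up in the middle; round it a flat shoulder 78 mm up, then the collar (inner radius 37.5, outer 44 mm, top 90 mm up) with one gap 24 mm wide, on the grinder's -x side. In the gap sits the grey safety switch.
- cup_mouth (a point): Centre of the rim of the grinder's open cup, 107 mm above the grinder's underside, on its axis. Cup: outer radius 27.5, inner 25 mm, outer lip sloped in over the top 5 mm. Three sprung balls stand 3.5 mm out of its outer wall, 97.5 mm above the underside; the bead inside the lid snaps past them. Axes as the grinder's.
- switch_top (a point): Centre of the top of the safety switch, a grey push piece 5 x 11 mm in the gap of the collar, 40.5 mm from the grinder's axis, 84 mm above its underside when up.
- grinder_switch (a joint): Travel of the safety switch in m: 0 up (off), grows as it is pushed down, about 0.0055 with the lid fully down; the grinder runs beyond 0.004. Sprung: 1.5 N to start, about 4 N fully in. Let go after the click, the lid stays on but the switch comes up.
- lid: Loose lid, about 70 g, 64 mm high, standing on the worktop open side down. Origin: centre of its lower edge, z up. Clear round skirt, outer radius 35 mm. With tab over gap (same yaw as grinder, within 0.15 rad) its origin is 92 mm above the grinder's underside when the bead meets the balls: about 12 N, then the force drops away (click, done at 83 mm); fully down on the shoulder at 78 mm.
- lid_grip (a point): Middle of the lid's grip, on its axis, 52 mm above its lower edge: a ribbed black round knob of 48 mm diameter, from the skirt's flat top (39 mm up) to the lid's top (64 mm up). Axes as the lid's.
- lid_tab (a point): Outer face of the lid's tab, at its foot: a black block 10 mm wide, 12 mm high, standing out of the skirt's lower edge on the lid's -x side to 43 mm from the axis. It must go into the collar's gap, where it pushes the switch; elsewhere it stops on the collar's top, with the lid 12 mm too high.
- spoon: Steel spoon, 201 x 43 x 14 mm, 45 g, lying across the grinder's cup, bowl upward. Origin: under the middle of its length, level with its lowest points when it lies flat; x along it to the tip of the bowl (+100 mm; handle end -100 mm), z up. The handle arches; at x = 0 it is 8 mm wide, its middle 12 mm above the origin.
- spoon_handle (a point): Middle of the spoon's handle 60 mm from the spoon's origin towards the handle end (x = -60 mm) and 5.5 mm above the origin: here the handle is 17 mm wide and 2.2 mm thick, and juts out past the grinder's side. Axes as the spoon's.
- board: White plastic chopping board lying flat and fixed on the worktop, 220 mm (its x) by 300 mm (its y), 11 mm thick; origin: centre of its underside.
- glass: Small glass standing upside down, bystander, 47 mm across, 62 mm high; origin: centre of its underside.
- tin_low: Wide low food tin, bystander, 75 mm across, 58 mm high; origin: centre of its underside.
- bowl: Small round bowl, dark outside and light inside, bystander, 115 mm across, 59 mm high; origin: centre of its underside.
- spice_jar: Spice jar with a dark cap, bystander, 44 mm across, 96 mm high; origin: centre of its underside.
- tin_tall: Narrow food tin, bystander, 58 mm across, 72 mm high; origin: centre of its underside.
Things that resemble listed ones, but are neither listed nor needed, are in the scene too. What is shaped like the lid but purple is not meant.

How it is judged:
On the way, in this order (a step that is already met when the one before it is completed fails the run):
1. the spoon lies on the chopping board, let go and at rest (x of spoon in the frame of board between -0.11 and 0.11 m and y of spoon in the frame of board between -0.15 and 0.15 m and z of spoon in the frame of board between 0.005 and 0.018 m and angle between spoon's own z axis and vertical below 0.15 rad and linear speed of spoon below 0.02 m/s and contact force between each of the arm, the fingers and spoon below 0.1 N and contact force between board and spoon above 0.05 N), for 0.2 s.
2. the lid has snapped onto the grinder, tab in the gap (z of lid in the frame of grinder between 0.074 and 0.0835 m and horizontal distance between lid and grinder below 0.005 m and angle between lid's own z axis and vertical below 0.08 rad), for 0.1 s.
At the end, for the whole second after the job is handed in: The robot still presses the lid (over 1.5 N); the lid is fully down (within 3 mm), within 4 mm of the grinder's axis, upright within 0.08 rad; the safety switch is in by over 4 mm; the spoon lies flat, let go and at rest on the board, its middle over the board (all of step 1 and z of lid in the frame of grinder between 0.074 and 0.081 m and horizontal distance between lid and grinder below 0.004 m and angle between lid's own z axis and vertical below 0.08 rad and value of joint grinder_switch above 0.004 m and contact force between any of the fingers, the arm and lid above 1.5 N); the arm keeps its last pose, push and grip.
It fails at once if the glass is pushed more than 3 cm from where it stood (distance of glass from where it was at the start of the episode above 0.03 m).
It fails at once if the tin low is pushed more than 3 cm from where it stood (distance of tin_low from where it was at the start of the episode above 0.03 m).
It fails at once if the bowl is pushed more than 3 cm from where it stood (distance of bowl from where it was at the start of the episode above 0.03 m).
It fails at once if the spice jar is pushed more than 3 cm from where it stood (distance of spice_jar from where it was at the start of the episode above 0.03 m).
It fails at once if the tin tall is pushed more than 3 cm from where it stood (distance of tin_tall from where it was at the start of the episode above 0.03 m).
It also fails if it takes over 64 s, if anything falls off the work surface, if the arm or the gripper's body presses on something with over 40 N, if the wrist force passes 120 N, or if a joint passes its speed limit or range.

## Robot

A 7-joint arm with a two-finger parallel gripper is mounted at the origin on a cart in front of the work surface, level with it; the furniture and walls round the work are solid. World frame = base frame: x ahead of the robot, y to its left, z up, the work surface at z = 0. Lengths are in m, angles in rad, forces in N, time in s.
With the tool pointing down it reaches from about 0.35 to 0.9 m from the base axis. Payload 7.2 kg.
Tool frame: the origin (TCP) lies between the finger pads; the fingertips stand 11 mm ahead of it and the grasp point (between the pads) lies 8 mm behind it; z points along the fingers, y is the line along which they close (so a half turn about z gives the same grasp; the last joint's range is limited). The gripper opens to 88 mm and grips with 3 to 60 N. Pads are 20 mm wide; open, the fingers measure 115 mm over their backs; the gripper's body (75 mm by 178 mm) begins 61 mm behind the grasp point.
Start: joints at [1.253, 0.411, -0.013, 1.596, 0.006, 1.134, -0.082], TCP at [0.154, -0.606, 0.234] pointing down, gripper open.
Joint ranges: [-2.95, 2.95], [-0.29, 1.99], [-1.47, 1.44], [0.14, 2.54], [-1.03, 4.17], [0.13, 1.85], [-2.86, 2.86]. Speed limits (rad/s): [2.39, 2.39, 3.01, 3.01, 3.14, 3.14, 3.14].

## Interface

Orientations are given as a unit quaternion [x, y, z, w].
In Python, from cell import robot, eyes, workorder gives the robot as it stands. The module is installed in compiled form; this text tells all that it offers.
- The arm moves only by the tool send_rows, never from a script. Its arguments are lists of equal length, an entry for each row: "dp": the shift along the tool's x, y, z in cm, a list of three; "turn": the turn about the tool's z in degrees; "hand": the finger opening in cm, from 0 to 8.78. A call has exactly 5 rows; each row is the pose to reach, as a shift and turn from the pose commanded when the call began, along the tool's axes at that moment; what a row does not reach only later rows make up. A row lasts 1/10 s, in which the tool goes at most 50 mm and 8.59 degrees, less where a joint would pass 70% of its speed; a pose out of reach is approached as far as the arm can. A call with a gripper value outside its range is refused whole. The fingers move at their own pace and stop on an object; "squeeze" is the grip in N (left out, the last holds). Time passes only in rows, so rows that repeat a pose let the fingers close, or fill a call up. It gives the time, the measured TCP pose, the force, the opening and the grip force at its end, in the units of the state.
- robot.get_obs(): the state, without advancing time (a new reading comes with each control period).
- eyes.grab_frame(name): name is "side" or "top" or "wrist"; returns the picture (480x640x3 uint8, red, green, blue); there is no depth.
- eyes.get_calibration(name): a dict with "intrinsics" (3x3 intrinsics, pixels), "k1" (the pictures are not rectified: a ray, as slopes to the right and down, at radius r is drawn at 1 + k1 r^2 times it, then the intrinsics apply), "position" and "rotation" of the camera in the world. Camera axes: x right, y up, looking along -z (the intrinsics and any distortion apply to the point x, -y, -z); pixel columns grow to the right and rows downward; lengths in m; the calibration is good to about 2 mm. A picture is of the moment at which its call begins: read the wrist's pose just before it. get_calibration takes no time and is no camera call; for the wrist camera it gives the pose at the moment of the call.
- workorder.sign_off(): hands the job in; it is judged then, once.
The state is a dict: "t": time; "qpos": joint angles; "joint_vel": joint speeds; "tau": joint torques, N m; "tool_pos": TCP position; "tool_rot": TCP orientation; "force": force on the tool from outside, world axes, zero at the start; "wrist_torque": the same for the moment, N m; "grip_width": finger opening in m; "grip_force": force on a finger pad.
Only numpy, scipy, OpenCV 4.12 (cv2) and the standard library are available. Lean on these libraries where they do the work, as an engineer would, in place of code of your own. Each camera call takes 0.05 s, during which the arm holds its last target. There are 200 camera calls.

## Working session

There is one attempt and no reset: what is moved stays moved. The work goes in short steps, Python scripts to look and compute and a tool call to move; the robot and the scene stay as the last step left them, time stands still between calls to the robot, and variables do not carry over. Pictures are saved under pics/ and viewed, at most 10 in all, crops included, and the job is handed in when it is done.

Besides the shell and the picture viewer there is one more tool, called after ">>>" as name([rows], argument=value, ...), one row to a line, values as JSON. send_rows: Moves the arm, as the interface text tells. Its arguments: {"type":"object","properties":{"dp":{"type":"array"},"turn":{"type":"array"},"hand":{"type":"array"},"squeeze":{"type":"number"}},"required":["dp","turn","hand"]}

```bash
mkdir -p pics
cat > h.py <<'E'
import numpy as np,cv2
from cell import robot,eyes,workorder
from scipy.spatial.transform import Rotation as R
def ray(cal,u,v):
    K=np.array(cal["intrinsics"]);k1=cal["k1"]
    d=np.array([(u-K[0,2])/K[0,0],(v-K[1,2])/K[1,1]])
    s=d.copy()
    for _ in range(30): s=d/(1+k1*(s@s))
    r=np.array(cal["rotation"]);r=r if r.shape==(3,3) else R.from_quat(r).as_matrix()
    w=r@np.array([s[0],-s[1],-1]);return np.array(cal["position"]),w/np.linalg.norm(w)
def onz(cal,u,v,z):
    p,d=ray(cal,u,v);return p+d*(z-p[2])/d[2]
def proj(cal,P):
    K=np.array(cal["intrinsics"]);r=np.array(cal["rotation"]);r=r if r.shape==(3,3) else R.from_quat(r).as_matrix()
    c=r.T@(np.array(P)-cal["position"]);s=np.array([c[0],-c[1]])/-c[2];s=s*(1+cal["k1"]*(s@s))
    return K[:2,:2]@s+K[:2,2]
def snap(n,f):
    cal=eyes.get_calibration(n);im=eyes.grab_frame(n);cv2.imwrite(f"pics/{f}.png",im[:,:,::-1]);return cal,im
E
python3 - <<'E'
from h import *
print(robot.get_obs())
for n in("side","top","wrist"):
    c,i=snap(n,n+"0");print(n,c)
E
```

```text
{'t': 0.0, 'qpos': array([ 1.25279039,  0.41190509, -0.01272936,  1.59702399,  0.0056063 ,
        1.13429733, -0.08219871]), 'joint_vel': array([-0.00109579, -0.00111723, -0.00110675,  0.00085897,  0.00163465,
       -0.00062479,  0.00114633]), 'tau': array([ 3.48388921e-04, -5.87955809e+01,  6.41974546e-01, -2.91081208e+01,
       -5.37378795e-02,  1.83996797e-02,  1.39162908e-04]), 'tool_pos': array([ 0.15435972, -0.60514209,  0.23281395]), 'tool_rot': array([ 9.92206678e-01,  1.24600440e-01, -1.54852448e-04, -7.83881876e-04]), 'force': array([ 0.64546258, -0.42745308,  0.29119067]), 'wrist_torque': array([ 0.00151443, -0.02634994,  0.00190157]), 'grip_force': 0.0, 'grip_width': 0.08773607413803611}
side {'intrinsics': array([[540.56353424,   0.        , 318.13598802],
       [  0.        , 540.56353424, 237.48013817],
       [  0.        ,   0.        ,   1.        ]]), 'k1': 0.028376011958136733, 'position': array([ 0.41656054, -1.24982074,  0.65364249]), 'rotation': array([ 0.53620569, -0.04371774, -0.05108115,  0.84140533])}
top {'intrinsics': array([[480.81576777,   0.        , 327.33871358],
       [  0.        , 480.81576777, 240.51715486],
       [  0.        ,   0.        ,   1.        ]]), 'k1': -0.09951298543891371, 'position': array([ 0.38494362, -0.06547625,  1.35429681]), 'rotation': array([-0.06635429,  0.05141011,  0.70748786, -0.70172291])}
wrist {'intrinsics': array([[422.97633738,   0.        , 324.51131646],
       [  0.        , 422.97633738, 248.23448995],
       [  0.        ,   0.        ,   1.        ]]), 'k1': -0.08607807173218172, 'position': array([ 0.21798979, -0.58952213,  0.38437355]), 'rotation': array([-0.09536807,  0.07510334, -0.60909259,  0.7837542 ])}
```

View pics/top0.png

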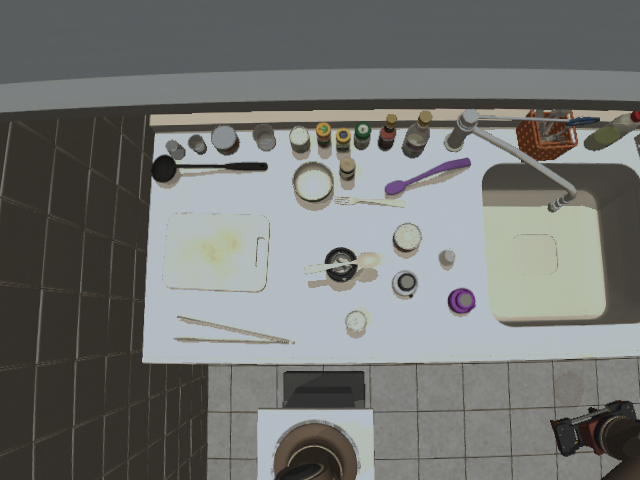

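View pics/side0.png

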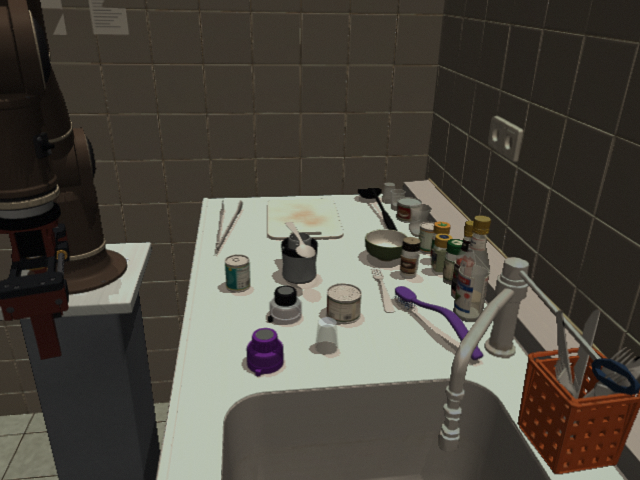

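The top view shows the grinder at about (341,264), with the spoon's handle end at (306,269) and its bowl at (370,260). The white/clear lid is at (405,283), the board at (216,252), and tin_tall at (356,321). Next I'll get coarse positions.

Run:
```python
from h import *
c=eyes.get_calibration("top")
for n,u,v,z in [("grinder",341,264,.09),("handle end",305,270,.108),("bowl tip",381,259,.115),("lidtop",407,283,.064),("tab",410,296,.01),("tintall",356,321,.072),("board",216,252,.011),("b corner",268,290,.011),("b corner",165,213,.011),("tinlow",406,237,.058),("bowl",314,184,.05),("glass",447,257,.06)]:print(n,onz(c,u,v,z).round(3))
im=cv2.imread("pics/top0.png")
a=cv2.resize(im[230:310,290:430],None,fx=5,fy=5,interpolation=cv2.INTER_CUBIC);cv2.imwrite("pics/topc.png",a)
o=robot.get_obs();Rm=R.from_quat(o["tool_rot"]).as_matrix();print(Rm.round(3))
w=eyes.get_calibration("wrist");print("cam in tool",Rm.T@(w["position"]-o["tool_pos"]), (Rm.T@R.from_quat(w["rotation"]).as_matrix()).round(3))
```

```text
grinder [ 0.535 -0.075  0.09 ]
handle end [0.517 0.019 0.108]
bowl tip [ 0.544 -0.179  0.115]
lidtop [ 0.485 -0.252  0.064]
tab [ 0.452 -0.267  0.01 ]
tintall [ 0.385 -0.113  0.072]
board [0.581 0.28  0.011]
b corner [0.472 0.129 0.011]
b corner [0.697 0.436 0.011]
tinlow [ 0.611 -0.254  0.058]
bowl [ 0.766 -0.002  0.05 ]
glass [ 0.554 -0.364  0.06 ]
[[ 0.969  0.247 -0.   ]
 [ 0.247 -0.969  0.001]
 [-0.    -0.001 -1.   ]]
cam in tool [ 0.06548687  0.00032434 -0.15147112] [[-0.001  0.971  0.241]
 [ 1.     0.001  0.   ]
 [ 0.     0.241 -0.971]]
```

View pics/topc.png

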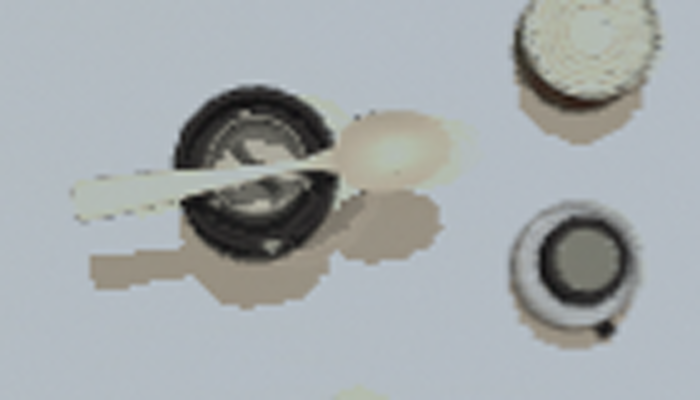

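Crop: the lid's tab is at (605,328), full-image (411,295.6). The switch sits at the front of the collar at (273,245), full-image (344.6,279). The wide handle end is on the left at (72,200). I'll move above the grinder for a close wrist view.

```bash
cat >> h.py <<'E'
def go(P,head):
    "dp cm / turn deg to bring TCP to P with tool x heading (deg, world)"
    o=robot.get_obs();M=R.from_quat(o["tool_rot"]).as_matrix()
    h=np.degrees(np.arctan2(M[1,0],M[0,0]));t=(h-head+180)%360-180
    print("t",round(o["t"],2),"tcp",o["tool_pos"].round(4),"head",h.round(2),"-> dp",(M.T@(np.array(P)-o["tool_pos"])*100).round(2),"turn",round(t,1))
E
python3 -c "
from h import *
go([.52,-.06,.33],97.8)"
```

```text
t 0.15 tcp [ 0.1544 -0.6053  0.233 ] head 14.32 -> dp [ 48.91 -43.8   -9.65] turn -83.5
```

>>> send_rows([
  [3,-2.7,-1.5],
  [6,-5.4,-3],
  [9.2,-8.2,-5],
  [12.4,-11.1,-7],
  [15.6,-14,-9],
], turn=[-6,-12,-18,-24,-30], hand=[6,6,6,6,6])

```text
t: 0.65
tool_pos: [0.2716, -0.4297, 0.3242]
tool_rot: [0.925, 0.379, -0.0, -0.0]
force: [-0.4, 0.0, -0.6]
grip_width: 0.0598
grip_force: 0.0
```

```bash
python3 -c "
from h import *
go([.52,-.06,.33],97.8)"
```

```text
t 0.65 tcp [ 0.2716 -0.4297  0.3242] head 44.55 -> dp [43.64 -8.92 -0.58] turn -53.2
```

>>> send_rows([
  [4.2,-0.9,-0.1],
  [8.4,-1.8,-0.2],
  [12.6,-2.7,-0.3],
  [17,-3.6,-0.4],
  [21.5,-4.5,-0.5],
], turn=[-6,-12,-18,-24,-30], hand=[6,6,6,6,6])

```text
t: 1.15
tool_pos: [0.3939, -0.2475, 0.3287]
tool_rot: [0.796, 0.605, -0.0, 0.0]
force: [0.9, -0.6, 0.2]
grip_width: 0.06
grip_force: 0.0
```

```bash
python3 -c "
from h import *
go([.52,-.06,.33],97.8)"
```

```text
t 1.15 tcp [ 0.3939 -0.2475  0.3287] head 74.53 -> dp [21.43  7.15 -0.14] turn -23.3
```

>>> send_rows([
  [4.5,1.5,0],
  [9,3,0],
  [13.5,4.5,0],
  [18,6,0],
  [21.4,7.2,0],
], turn=[-5,-10,-15,-20,-23.3], hand=[6,6,6,6,6])

```text
t: 1.65
tool_pos: [0.5215, -0.0595, 0.3287]
tool_rot: [0.657, 0.754, 0.0, -0.0]
force: [-0.1, -0.4, 1.2]
grip_width: 0.0602
grip_force: 0.0
```

```bash
python3 -c "
from h import *
go([.52,-.06,.33],97.8)
snap('wrist','w1')"
```

```text
t 1.65 tcp [ 0.5215 -0.0595  0.3287] head 97.91 -> dp [-0.03 -0.16 -0.13] turn 0.1
```

View pics/w1.png

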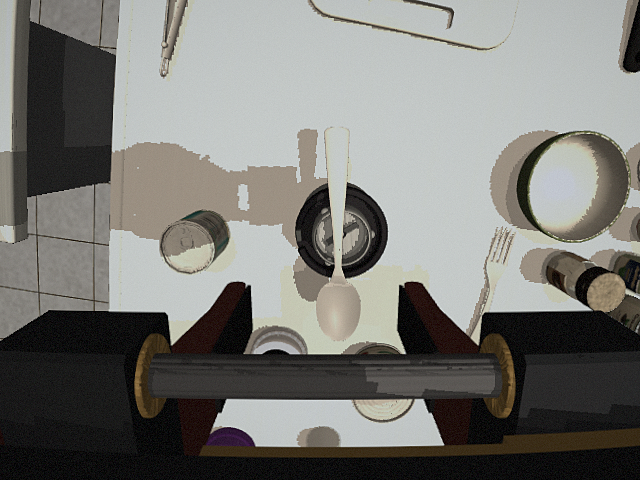

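The wrist view shows the handle end at (337,127), the bowl tip at (338,340) and the collar centre at (342,229). Now I'll triangulate the end and tip with the top view.

```bash
cat >> h.py <<'E'
def tri(*rs):
    A=sum(np.eye(3)-np.outer(d,d) for p,d in rs);b=sum((np.eye(3)-np.outer(d,d))@p for p,d in rs)
    x=np.linalg.solve(A,b);return x,[round(1000*np.linalg.norm((np.eye(3)-np.outer(d,d))@(x-p)),1) for p,d in rs]
E
python3 - <<'E'
from h import *
w=eyes.get_calibration("wrist");t=eyes.get_calibration("top")
for n,a,b in [("end",(337,127),(304.4,269.8)),("tip",(338,340),(381,259.8))]:
    print(n,tri(ray(w,*a),ray(t,*b)))
for z in(.095,.102,.11):
    e=onz(w,337,127,z);q=onz(w,338,340,z);print(z,e,q,np.linalg.norm(e-q),(e+q)/2,np.degrees(np.arctan2(*(e-q)[1::-1])))
# collar circle by dark mask
im=cv2.cvtColor(cv2.imread("pics/w1.png"),cv2.COLOR_BGR2GRAY)
m=(im<60).astype(np.uint8);m[:, :280]=0;m[:,400:]=0;m[:165]=0;m[290:]=0
ys,xs=np.nonzero(m);hull=cv2.convexHull(np.c_[xs,ys].astype(np.int32))
print(cv2.fitEllipse(hull))
(cx,cy),_,_=cv2.fitEllipse(hull)
print("grinder wrist",onz(w,cx,cy,.085))
im=cv2.cvtColor(cv2.imread("pics/top0.png"),cv2.COLOR_BGR2GRAY)
m=(im<70).astype(np.uint8);m[:,:322]=0;m[:,362:]=0;m[:244]=0;m[285:]=0
ys,xs=np.nonzero(m);hull=cv2.convexHull(np.c_[xs,ys].astype(np.int32));E=cv2.fitEllipse(hull)
print(E,onz(t,*E[0],.085),onz(t,*E[0],.09))
b=cv2.imread("pics/w1.png")
# handle edges per row
for r in (130,140,150,160,170): print(r,b[r,318:360,0].tolist())
E
```

```text
end (array([0.52557434, 0.02786963, 0.03219212]), [np.float64(2.1), np.float64(2.1)])
tip (array([ 0.55189471, -0.18260635,  0.07670399]), [np.float64(5.5), np.float64(5.5)])
0.095 [0.52351671 0.02702042 0.095     ] [ 0.55544472 -0.17449747  0.095     ] 0.2040315068684649 [ 0.53948072 -0.07373853  0.095     ] 99.00297154207192
0.102 [0.52335012 0.02669756 0.102     ] [ 0.55469807 -0.17115926  0.102     ] 0.20032476886029432 [ 0.5390241  -0.07223085  0.102     ] 99.00297154207192
0.11 [0.52315972 0.02632857 0.11      ] [ 0.55384476 -0.16734416  0.11      ] 0.19608849685095656 [ 0.53850224 -0.07050779  0.11      ] 99.00297154207192
((349.6434326171875, 241.9256134033203), (92.8533935546875, 129.6756134033203), 142.38671875)
grinder wrist [ 0.55187745 -0.07628092  0.085     ]
((340.5791931152344, 264.2283630371094), (31.71442985534668, 34.50893783569336), 0.8583577871322632) [ 0.53452658 -0.073989    0.085     ] [ 0.53393734 -0.07395547  0.09      ]
130 [198, 204, 201, 201, 199, 203, 191, 142, 169, 179, 181, 190, 196, 196, 194, 201, 200, 197, 198, 197, 194, 197, 197, 200, 203, 199, 194,
[... 235 characters left out ...]
 186, 204, 200, 201, 201, 198, 200, 202, 201, 198, 199]
150 [201, 198, 201, 200, 198, 204, 207, 147, 166, 176, 184, 188, 194, 196, 197, 199, 200, 194, 204, 196, 202, 197, 202, 201, 199, 202, 201, 192, 188, 187, 156, 207, 201, 202, 200, 201, 199, 204, 202, 201, 202, 203]
160 [200, 203, 200, 201, 197, 202, 203, 213, 111, 173, 179, 186, 196, 194, 194, 195, 200, 200, 203, 200, 201, 199, 203, 205, 202, 203, 202, 196, 190, 175, 163, 182, 179, 204, 202, 199, 202, 202, 203, 197, 201, 202]
170 [199, 200, 201, 200, 199, 202, 202, 203, 166, 144, 174, 181, 191, 199, 197, 199, 197, 198, 201, 211, 203, 200, 204, 206, 205, 205, 197, 194, 190, 141, 181, 181, 179, 178, 203, 200, 201, 201, 199, 201, 203, 199]
```

```bash
python3 -c "
from h import *
w=eyes.get_calibration('wrist')
print(onz(w,337,150,.1),onz(w,337,170,.102))
go([.5287,-.0072,.095],99)"
```

```text
[0.52636472 0.00729689 0.1       ] [ 0.52891772 -0.00984904  0.102     ]
t 1.7 tcp [ 0.5237 -0.0544  0.3286] head 98.36 -> dp [ 4.51  1.13 23.38] turn -0.6
```

The arm was still settling when I took that picture, so I'll retake it at rest.

Run:
```python
from h import *
a=eyes.grab_frame("wrist");o1=robot.get_obs()["tool_pos"]
w,i=snap("wrist","w2");print(o1,robot.get_obs()["tool_pos"])
g=cv2.cvtColor(i,cv2.COLOR_RGB2GRAY)
for r in (110,115,120,125,130,135,140,145,150,155,160):
    row=g[r,315:365].astype(int); d=np.nonzero(row<185)[0]+315
    print(r,d.tolist())
col=g[105:150,338];print("col",col.tolist())
m=((g<60)).astype(np.uint8);m[:, :285]=0;m[:,395:]=0;m[:165]=0;m[292:]=0
n,l,s,c=cv2.connectedComponentsWithStats(m);k=1+np.argmax(s[1:,4]);print(s[k],c[k])
cv2.imwrite("pics/w2c.png",cv2.resize(i[100:360,220:440,::-1],None,fx=2.3,fy=2.3))
```

```text
[ 0.52225817 -0.05704456  0.32836793] [ 0.52116251 -0.05994039  0.32815886]
110 []
115 []
120 []
125 []
130 [328, 333, 334, 337, 338, 339, 343]
135 [315, 316, 323, 348]
140 [315, 316, 323, 324]
145 [315, 323, 324, 347]
150 [324, 347]
155 [324, 347]
160 [315, 324, 325, 347]
col [195, 197, 199, 197, 199, 200, 197, 200, 198, 197, 202, 198, 199, 199, 199, 198, 197, 200, 199, 196, 201, 200, 199, 200, 185, 184, 199, 199, 199, 200, 197, 200, 200, 200, 198, 202, 196, 203, 198, 197, 199, 199, 200, 199, 198]
[ 340  186   46   96 1811] [365.22087245 232.35229155]
```

View pics/w2c.png

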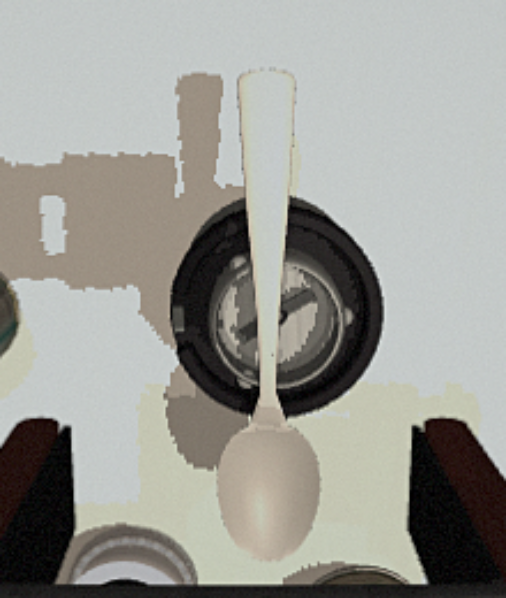

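The crop shows the handle end at (268,70), the tip at (268,560), the collar centre near (277,307) and the grey switch at (180,320). The arm is still swinging a little, so I'll let it rest with a null call and then measure.

>>> send_rows([
  [0,0,0],
  [0,0,0],
  [0,0,0],
  [0,0,0],
  [0,0,0],
], turn=[0,0,0,0,0], hand=[6,6,6,6,6])

```text
t: 2.3
tool_pos: [0.5204, -0.063, 0.3288]
tool_rot: [0.659, 0.752, -0.0, 0.0]
force: [-0.1, -0.0, 0.5]
grip_width: 0.0598
grip_force: 0.0
```

```bash
cat > m.py <<'E'
from h import *
w,i=snap("wrist","w3");o=robot.get_obs();print(o["tool_pos"],o["joint_vel"].round(3),w["position"])
np.save("w3.npy",w,allow_pickle=True)
g=cv2.cvtColor(i,cv2.COLOR_RGB2GRAY)
# collar: dark, fill hull
m=((g<75)).astype(np.uint8);m[:, :288]=0;m[:,394:]=0;m[:175]=0;m[284:]=0
m=cv2.morphologyEx(m,cv2.MORPH_OPEN,np.ones((3,3)))
ys,xs=np.nonzero(m);h=cv2.convexHull(np.c_[xs,ys].astype(np.int32));E=cv2.fitEllipse(h);print(E)
print("grinder",onz(w,*E[0],.09), "diam",np.linalg.norm(onz(w,h[:,0,0].min(),E[0][1],.09)-onz(w,h[:,0,0].max(),E[0][1],.09)))
for r in (140,150,160):
    row=g[r,315:365].astype(int); d=np.nonzero(row<185)[0]+315
    print(r,d.tolist())
    e=d[d>320]
    if len(e)>1: print(onz(w,(e.min()+e.max())/2,r,.101))
print("end",onz(w,337,129,.1),"tip",onz(w,337,343,.105))
print("switch cand",onz(w,298,239,.084))
E
python3 m.py
```

```text
[ 0.52048127 -0.06283393  0.32874801] [-0.005  0.003 -0.002 -0.001 -0.002 -0.001 -0.001] [0.51227407 0.00141361 0.48023694]
((342.2229309082031, 227.25588989257812), (92.26611328125, 96.0119857788086), 168.02413940429688)
grinder [ 0.53855176 -0.07216283  0.09      ] diam 0.08652759191306993
140 [315, 316, 317, 326, 350]
[0.52329897 0.00632748 0.101     ]
150 [315, 316, 317, 327, 349]
[ 0.52447705 -0.00218272  0.101     ]
160 [315, 316, 328, 349]
[ 0.52610312 -0.01070549  0.101     ]
end [0.52117707 0.01553328 0.1       ] tip [ 0.5486971  -0.18329412  0.105     ]
switch cand [ 0.49847187 -0.09022001  0.084     ]
```

```bash
python3 -c "
from h import *
go([.5254,-.009,.095],97.6)"
```

```text
t 2.35 tcp [ 0.5205 -0.0628  0.3287] head 97.57 -> dp [ 5.28  1.19 23.37] turn -0.0
```

>>> send_rows([
  [2.6,0.6,3],
  [5.3,1.2,7],
  [5.3,1.2,11],
  [5.3,1.2,14.5],
  [5.3,1.2,16.5],
], turn=[0,0,0,0,0], hand=[6,6,6,6,6])

```text
t: 2.85
tool_pos: [0.5241, -0.0083, 0.161]
tool_rot: [0.658, 0.753, -0.001, -0.001]
force: [0.1, -0.6, -0.3]
grip_width: 0.0601
grip_force: 0.0
```

>>> send_rows([
  [0,0,2],
  [0,0,4],
  [0,0,5.5],
  [0,0,6.8],
  [0,0,6.8],
], turn=[0,0,0,0,0], hand=[6,6,6,6,6])

```text
t: 3.35
tool_pos: [0.5247, -0.0085, 0.0942]
tool_rot: [0.659, 0.752, -0.001, -0.001]
force: [-0.3, -0.9, -0.1]
grip_width: 0.0599
grip_force: 0.0
```

```bash
python3 -c "
from h import *
go([.5254,-.009,.095],97.6);snap('wrist','w4')"
```

```text
t 3.35 tcp [ 0.5247 -0.0085  0.0942] head 97.61 -> dp [-0.06  0.07 -0.08] turn 0.0
```

View pics/w4.png

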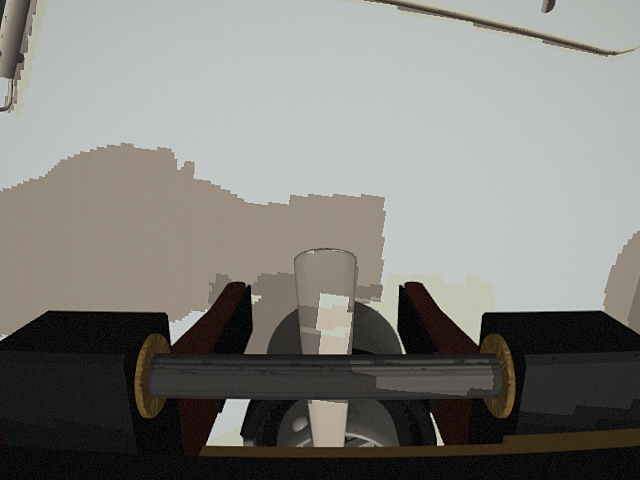

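The wrist view shows the handle centred between the fingers at about (325,300). Closing the gripper.

>>> send_rows([
  [0,0,0],
  [0,0,0],
  [0,0,0],
  [0,0,0],
  [0,0,0],
], turn=[0,0,0,0,0], hand=[4,2.5,1,0.5,0.5], squeeze=40)

```text
t: 3.9
tool_pos: [0.5256, -0.0084, 0.0959]
tool_rot: [0.659, 0.752, 0.0, 0.0]
force: [-0.3, -1.1, -0.8]
grip_width: 0.0234
grip_force: 0.0
```

>>> send_rows([
  [0,0,0],
  [0,0,-0.5],
  [0,0,-1.5],
  [0,0,-4],
  [0,0,-7],
], turn=[0,0,0,0,0], hand=[0.5,0.5,0.5,0.5,0.5])

```text
t: 4.4
tool_pos: [0.5248, -0.0082, 0.1663]
tool_rot: [0.658, 0.753, -0.0, -0.001]
force: [0.8, 0.4, -0.7]
grip_width: 0.0171
grip_force: 39.9
```

Run:
```python
from h import *
go([.545,.215,.16],97.6);
c,i=snap('side','s1');snap('wrist','w5')
t,j=snap('top','t1')
a=cv2.resize(i[170:330,220:380],(400,400));b=cv2.resize(j[190:330,270:410],(400,400))
cv2.imwrite('pics/c1.png',np.hstack([a,b])[:,:,::-1])
```

```text
t 4.4 tcp [ 0.5248 -0.0082  0.1663] head 97.63 -> dp [21.85  4.96  0.64] turn 0.0
```

View pics/c1.png

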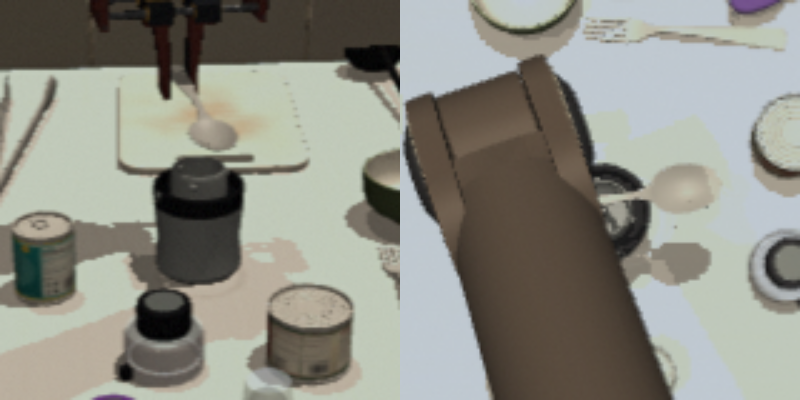

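The side crop shows the spoon lifted clear, bowl up, held by the handle between the fingers (180,90). The grinder cup is free. Carrying it to the board.

>>> send_rows([
  [3.5,0.4,0],
  [7.5,0.9,0],
  [12,1.4,0],
  [16.5,1.9,0],
  [21,2.4,0],
], turn=[0,0,0,0,0], hand=[0.5,0.5,0.5,0.5,0.5])

```text
t: 5.05
tool_pos: [0.5208, 0.2043, 0.165]
tool_rot: [0.659, 0.752, -0.001, -0.0]
force: [-0.1, 0.5, -0.3]
grip_width: 0.0172
grip_force: 39.9
```

```bash
python3 -c "
from h import *
go([.566,.352,.06],97.6)"
```

```text
t 5.05 tcp [0.5208 0.2043 0.165 ] head 97.58 -> dp [14.05  6.43 10.49] turn -0.0
```

>>> send_rows([
  [4,2,2],
  [8,4,4.5],
  [12,5.5,7],
  [14,6.4,9],
  [14,6.4,10],
], turn=[0,0,0,0,0], hand=[0.5,0.5,0.5,0.5,0.5])

```text
t: 5.55
tool_pos: [0.5641, 0.3539, 0.0624]
tool_rot: [0.657, 0.754, -0.001, -0.002]
force: [-0.6, 0.2, -0.8]
grip_width: 0.0172
grip_force: 39.9
```

>>> send_rows([
  [0,0,1],
  [0,0,2],
  [0,0,2.7],
  [0,0,3.1],
  [0,0,3.1],
], turn=[0,0,0,0,0], hand=[0.5,0.5,0.5,0.5,0.5])

```text
t: 6.05
tool_pos: [0.5666, 0.3494, 0.0345]
tool_rot: [0.659, 0.752, -0.0, 0.0]
force: [-0.1, -0.7, 0.2]
grip_width: 0.0171
grip_force: 39.9
```

Run:
```python
from h import *
go([.566,.352,.025],97.6);print(robot.get_obs()["force"])
c,i=snap('side','s2')
w,k=snap('wrist','w6')
t,j=snap('top','t2')
a=cv2.resize(i[150:270,230:380],(400,320));b=cv2.resize(j[190:310,150:300],(400,320))
cv2.imwrite('pics/c2.png',np.hstack([a,b])[:,:,::-1])
```

```text
t 6.05 tcp [0.5666 0.3494 0.0345] head 97.56 -> dp [ 0.27 -0.02  0.95] turn -0.0
[-0.11853381 -0.68200376  0.17824734]
```

View pics/c2.png

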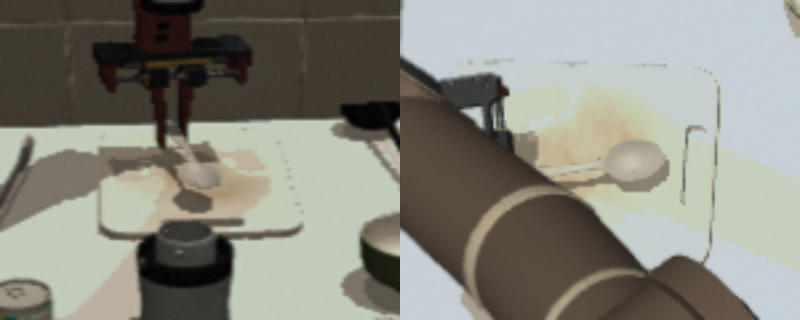

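The spoon is over the board, short of the handle slot. Lowering it to just above contact and releasing.

>>> send_rows([
  [0,0,0.4],
  [0,0,0.8],
  [0,0,1.0],
  [0,0,1.0],
  [0,0,1.0],
], turn=[0,0,0,0,0], hand=[0.5,0.5,0.5,0.5,0.5])

```text
t: 6.7
tool_pos: [0.5663, 0.3503, 0.0245]
tool_rot: [0.659, 0.753, -0.0, -0.0]
force: [0.3, 0.7, -0.5]
grip_width: 0.0172
grip_force: 39.9
```

>>> send_rows([
  [0,0,0],
  [0,0,0],
  [0,0,0],
  [0,0,0],
  [0,0,0],
], turn=[0,0,0,0,0], hand=[2,2.4,3,4,5])

```text
t: 7.2
tool_pos: [0.5664, 0.3503, 0.0247]
tool_rot: [0.659, 0.752, 0.0, 0.0]
force: [0.3, -0.2, -0.1]
grip_width: 0.0426
grip_force: 0.0
```

>>> send_rows([
  [0,0,-1],
  [0,0,-4],
  [0,0,-8],
  [0,0,-13],
  [0,0,-18],
], turn=[0,0,0,0,0], hand=[6,7,8,8.5,8.7])

```text
t: 7.7
tool_pos: [0.5659, 0.3502, 0.207]
tool_rot: [0.658, 0.753, -0.0, -0.0]
force: [0.8, 0.2, -0.1]
grip_width: 0.0823
grip_force: 0.0
```

```bash
python3 -c "
from h import *
go([.45,0.1,.33],60);go([.485,-.252,.3],45)"
```

```text
t 7.7 tcp [0.5659 0.3502 0.207 ] head 97.64 -> dp [-23.25 -14.81 -12.3 ] turn 37.6
t 7.7 tcp [0.5659 0.3502 0.207 ] head 97.64 -> dp [-58.61 -16.02  -9.3 ] turn 52.6
```

Run:
```python
from h import *
go([.51,-.21,.33],90)
t,j=snap('top','t3')
cv2.imwrite('pics/t3c.png',cv2.resize(j[195:310,150:300,::-1],(450,345)))
```

```text
t 7.7 tcp [0.5659 0.3502 0.207 ] head 97.64 -> dp [-54.78 -12.99 -12.31] turn 7.6
```

>>> send_rows([
  [-4,-0.5,-2],
  [-8.5,-1,-4],
  [-13,-1.5,-6],
  [-17.5,-2,-8],
  [-22,-2.2,-10],
], turn=[1,2,3,4,5], hand=[8.7,8.7,8.7,8.7,8.7])

```text
t: 8.25
tool_pos: [0.5731, 0.1277, 0.3062]
tool_rot: [0.691, 0.723, 0.0, 0.0]
force: [0.1, 0.1, 1.0]
grip_width: 0.087
grip_force: 0.0
```

Run:
```python
from h import *
go([.51,-.21,.33],90)
t,j=snap('top','t4')
cv2.imwrite('pics/t4c.png',cv2.resize(j[195:310,150:300,::-1],(450,345)))
```

```text
t 8.25 tcp [0.5731 0.1277 0.3062] head 92.61 -> dp [-33.45  -7.84  -2.38] turn 2.6
```

>>> send_rows([
  [-4.5,-1,-0.4],
  [-9,-2,-0.8],
  [-13.5,-3,-1.4],
  [-18.5,-4.2,-2],
  [-23,-5.3,-2.4],
], turn=[0.5,1,1.5,2,2.6], hand=[8.7,8.7,8.7,8.7,8.7])

```text
t: 8.8
tool_pos: [0.5307, -0.1044, 0.3296]
tool_rot: [0.707, 0.707, 0.0, 0.001]
force: [1.2, -1.3, -0.2]
grip_width: 0.0871
grip_force: 0.0
```

>>> send_rows([
  [-4,-1,0],
  [-7.5,-1.8,0],
  [-10,-2.3,0],
  [-10.5,-2.5,0],
  [-10.5,-2.5,0],
], turn=[0,0,0,0,0], hand=[8.7,8.7,8.7,8.7,8.7])

```text
t: 9.3
tool_pos: [0.5061, -0.208, 0.3288]
tool_rot: [0.707, 0.707, 0.0, 0.0]
force: [1.0, 0.1, 0.7]
grip_width: 0.0871
grip_force: 0.0
```

>>> send_rows([
  [0,0,0],
  [0,0,0],
  [0,0,0],
  [0,0,0],
  [0,0,0],
], turn=[0,0,0,0,0], hand=[8.7,8.7,8.7,8.7,8.7])

```text
t: 9.8
tool_pos: [0.5064, -0.2074, 0.3286]
tool_rot: [0.707, 0.707, -0.0, 0.0]
force: [0.6, -0.7, -0.1]
grip_width: 0.087
grip_force: 0.0
```

Run:
```python
from h import *
go([.51,-.21,.33],90)
w,i=snap('wrist','w7');np.save("w7.npy",w,allow_pickle=True);print(robot.get_obs()["tool_pos"])
t,j=snap('top','t5')
a=cv2.resize(j[195:310,150:300],(380,300));b=i[0:340,100:480]
cv2.imwrite('pics/c3.png',np.vstack([b,a])[:600,:,::-1])
```

```text
t 9.8 tcp [ 0.5064 -0.2074  0.3286] head 90.06 -> dp [-0.26  0.36 -0.14] turn 0.1
[ 0.50636003 -0.20760636  0.32864192]
```

View pics/c3.png

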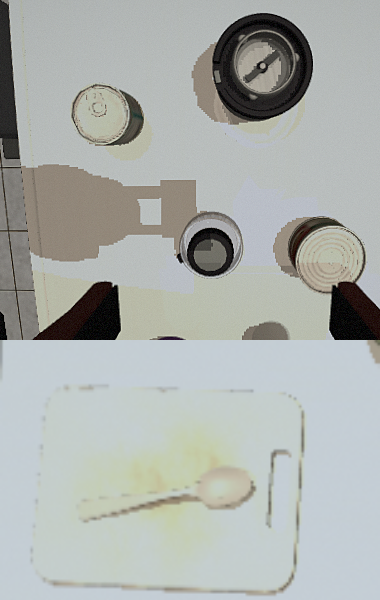

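The wrist crop shows the collar at full-image (362,66) with the grey switch at (318,73). The lid knob is at (310,250) and its tab at (280,258). The board inset shows the spoon lying flat, well inside the board. Now I'll measure with masks.

```bash
cat > m2.py <<'E'
from h import *
w=np.load("w7.npy",allow_pickle=True).item();g=cv2.imread("pics/w7.png",0)
def comp(th,x0,x1,y0,y1):
    m=np.zeros_like(g);m[y0:y1,x0:x1]=(g[y0:y1,x0:x1]<th)*255
    n,l,s,c=cv2.connectedComponentsWithStats(m)
    return [(s[k],c[k],cv2.fitEllipse(cv2.convexHull(np.argwhere(l==k)[:,::-1].astype(np.int32)))) for k in range(1,n) if s[k,4]>12]
for th in(50,65):
    print("GR",th)
    for s,c,E in comp(th,300,420,5,128):
        if s[4]>300: print(s,np.round(E[0],1),np.round(E[1],1),onz(w,*E[0],.09).round(4))
    print("LID",th)
    for s,c,E in comp(th,268,350,205,285): print(s,c.round(1),np.round(E[0],1),np.round(E[1],1),onz(w,*E[0],.06).round(4),onz(w,*c,.008).round(4))
np.set_printoptions(linewidth=250)
print(g[60:88:1,308:332])
print(g[245:272,270:300])
for n,P in [("g",(.5386,-.0722,.09)),("cup",(.5386,-.0722,.107)),("lid",(.485,-.25,.064))]:print(n,proj(w,P))
E
python3 m2.py
```

```text
GR 50
[ 313   13  100  108 4905] [361.3  66.3] [ 99.7 107.8] [ 0.5386 -0.0756  0.09  ]
LID 50
[287 228  47  48 932] [310.2 248.9] [310.  251.7] [46.5 48.1] [ 0.4916 -0.2502  0.06  ] [ 0.4901 -0.2602  0.008 ]
[277 254   6   9  31] [279.5 257.7] [279.6 257.8] [4.8 8.8] [ 0.4602 -0.2567  0.06  ] [ 0.4543 -0.2707  0.008 ]
GR 65
[ 312   13  101  108 5116] [361.3  66.5] [ 99.7 108.2] [ 0.5386 -0.0758  0.09  ]
[347  32  46  47 456] [367.   59.1] [50.1 57.3] [ 0.5434 -0.0695  0.09  ]
LID 65
[287 228  47  48 966] [310.3 248.9] [310.1 251.6] [46.6 48.4] [ 0.4917 -0.2501  0.06  ] [ 0.4901 -0.2602  0.008 ]
[277 253   6  10  34] [279.4 257.7] [279.5 257.5] [4.4 9.6] [ 0.4601 -0.2564  0.06  ] [ 0.4542 -0.2707  0.008 ]
[[135 137 134 149  69   4  42  38  40  46  30  13  13  31  39  36  35  38  22  21  21  24  14  31]
 [134 135 136 147  64   0   0   0   5  14   9  12  26  27  37  22  24  25  26  17  21  24  38  45]
 [137 135 137 147  77   6   0   3   9   0   0   0  23  30  35  22  16  11  25  24  20  21  40  45]
 [134 134 134 144  95  25   9   9  11   5   1  11  24  30  38  22  19  27  15  16  18  22
[... 5102 characters left out ...]
 189 190 187 189 187 188 190 191 187 190 189 190 191 196 151 148 195 175 137  88   8  18  18  27  12  20  13  50]
 [190 189 190 189 186 187 188 190 190 186 188 186 191 184 191 192 197 154 166 195 174 143  44  29   8  18  20  29  14  14]
 [190 187 186 189 186 187 190 188 189 190 190 188 190 188 188 186 189 194 151 163 196 178 129  98  31   8  20  13  18  18]
 [188 189 189 187 188 190 186 188 191 187 189 189 192 189 190 189 189 191 196 151 162 188 190 168  96  23   0  18  22  21]
 [189 189 185 188 190 189 186 190 192 186 189 190 188 189 187 189 190 189 192 192 147 151 191 206 167 115  37  12   4  18]]
g [361.41165727  62.26269359]
cup [363.12914959  58.44474832]
lid [303.34008357 252.50569409]
```

```bash
cat > m3.py <<'E'
from h import *
from scipy.optimize import least_squares
def hull(g,th,x0,x1,y0,y1):
    m=np.zeros_like(g);m[y0:y1,x0:x1]=(g[y0:y1,x0:x1]<th)*255
    n,l,s,c=cv2.connectedComponentsWithStats(m);k=1+np.argmax(s[1:,4])
    return cv2.findContours((l==k).astype(np.uint8),cv2.RETR_EXTERNAL,cv2.CHAIN_APPROX_NONE)[0][0][:,0,:].astype(float)
def circ(w,px,z,r):
    P=np.array([onz(w,u,v,z)[:2] for u,v in px])
    f=least_squares(lambda c:np.hypot(*(P-c[:2]).T)-r,P.mean(0),loss="soft_l1",f_scale=.0005)
    g=least_squares(lambda c:np.hypot(*(P-c[:2]).T)-c[2],[*P.mean(0),r],loss="soft_l1",f_scale=.0005)
    return f.x.round(4),"rms",np.sqrt((f.fun**2).mean()).round(5),"free",g.x.round(4)
if __name__=="__main__":
    for f,box in (("w7",(300,420,5,128)),("w3",(288,394,175,284))):
        w=np.load(f+".npy",allow_pickle=True).item();g=cv2.imread(f"pics/{f}.png",0)
        h=hull(g,70,*box)
        cy=(h[:,1].min()+h[:,1].max())/2
        far=h[h[:,1]<cy] if f=="w7" else h[(h[:,1]>box[2]+2)&(h[:,0]!=315)]
        if f=="w3": # keep convex hull pts only
            far=cv2.convexHull(h.astype(np.int32))[:,0].astype(float)
        print(f,circ(w,far,.09,.044))
    w=np.load("w7.npy",allow_pickle=True).item();g=cv2.imread("pics/w7.png",0)
    G=np.array([.5386,-.0735])
    d=onz(w,317,76,.084)[:2]-G;print("switch r",np.hypot(*d),"yaw",np.degrees(np.arctan2(*-d[::-1])))
    h=hull(g,60,285,340,222,285)
    near=h[h[:,1]>252];print("knob",circ(w,near,.064,.024))
    m=np.zeros_like(g);m[232:275,290:332]=((g>60)&(g<150))[232:275,290:332]*255
    m=cv2.morphologyEx(m,cv2.MORPH_OPEN,np.ones((3,3)))
    n,l,s,c=cv2.connectedComponentsWithStats(m);k=1+np.argmax(s[1:,4]);print(s[k],c[k],onz(w,*c[k],.064))
    L=onz(w,*c[k],.064)[:2]
    for z in(.005,.008,.012):
        d=onz(w,279.5,257.7,z)[:2]-L;print("tab r",np.hypot(*d),"yaw",np.degrees(np.arctan2(*-d[::-1])))
    t=eyes.get_calibration("top")
    print("top: lid top",onz(t,290+587/5,230+258/5,.064),"tab",onz(t,411,295.6,.008),"switch",onz(t,344.6,279,.084))
E
python3 m3.py
```

```text
w7 (array([ 0.5393, -0.0757]), 'rms', np.float64(0.00036), 'free', array([ 0.5393, -0.0751,  0.0435]))
w3 (array([ 0.539, -0.074]), 'rms', np.float64(0.00368), 'free', array([ 0.5393, -0.0739,  0.0438]))
switch r 0.039944800219699365 yaw 13.680392185526696
knob (array([ 0.4916, -0.25  ]), 'rms', np.float64(0.00052), 'free', array([ 0.4916, -0.251 ,  0.0232]))
[294 239  33  32 814] [309.82923833 254.80835381] [ 0.49157743 -0.25241551  0.064     ]
tab r 0.04210468943872637 yaw 26.963794400043252
tab r 0.04144279343635622 yaw 26.168913355055352
tab r 0.040573143401124764 yaw 25.0690330330095
top: lid top [ 0.48832612 -0.25293089  0.064     ] tab [ 0.45362803 -0.26992767  0.008     ] switch [ 0.49524354 -0.0842086   0.084     ]
```

```bash
python3 -c "
from h import *
go([.4914,-.2512,.053],90)"
```

```text
t 9.9 tcp [ 0.5063 -0.2077  0.3287] head 90.02 -> dp [-4.34 -1.49 27.57] turn 0.0
```

>>> send_rows([
  [-2,-0.7,4],
  [-4.3,-1.5,8.5],
  [-4.3,-1.5,13],
  [-4.3,-1.5,17],
  [-4.3,-1.5,19.5],
], turn=[0,0,0,0,0], hand=[8.5,8.5,8.5,8.5,8.5])

```text
t: 10.4
tool_pos: [0.4897, -0.2507, 0.1306]
tool_rot: [0.707, 0.707, -0.0, -0.002]
force: [0.7, -0.6, 0.3]
grip_width: 0.0854
grip_force: 0.0
```

>>> send_rows([
  [0,0,2],
  [0,0,4.5],
  [0,0,6.5],
  [0,0,8],
  [0,0,8],
], turn=[0,0,0,0,0], hand=[8.5,8.5,8.5,8.5,8.5])

```text
t: 10.9
tool_pos: [0.4902, -0.2504, 0.0519]
tool_rot: [0.707, 0.707, -0.0, -0.002]
force: [0.3, 0.3, -0.5]
grip_width: 0.0852
grip_force: 0.0
```

>>> send_rows([
  [0,0,0],
  [0,0,0],
  [0,0,0],
  [0,0,0],
  [0,0,0],
], turn=[0,0,0,0,0], hand=[7,6,5,4.5,4], squeeze=20)

```text
t: 11.4
tool_pos: [0.4915, -0.2511, 0.0542]
tool_rot: [0.707, 0.707, 0.0, 0.0]
force: [0.1, 0.2, -0.7]
grip_width: 0.0485
grip_force: 0.0
```

```bash
python3 -c "
from h import *
go([.4914,-.2512,.053],90)
print(robot.get_obs())"
```

```text
t 11.4 tcp [ 0.4915 -0.2511  0.0542] head 90.01 -> dp [-0.01 -0.01  0.12] turn 0.0
{'t': 11.4, 'qpos': array([ 0.68773995,  0.54389139, -0.39755828,  1.91730668,  0.3027415 ,
        0.73787417,  0.11596655]), 'joint_vel': array([ 0.00017261,  0.00387029,  0.00068415, -0.00136241,  0.0011654 ,
       -0.00092683, -0.0010101 ]), 'tau': array([-3.37013778e-03, -5.72625518e+01, -5.10624826e+00, -2.06818002e+01,
       -3.85601039e-02,  2.19197350e-02,  1.14078270e-03]), 'tool_pos': array([ 0.49149371, -0.25107932,  0.0541604 ]), 'tool_rot': array([7.07063603e-01, 7.07149815e-01, 8.64840984e-05, 4.38350455e-04]), 'force': array([ 0.11902853,  0.17657903, -0.65649973]), 'wrist_torque': array([-0.12057359, -0.03518721, -0.00511839]), 'grip_force': 0.0, 'grip_width': 0.04854243427918096}
```

>>> send_rows([
  [0,0,0.1],
  [0,0,0.2],
  [0,0,0.2],
  [0,0,0.2],
  [0,0,0.2],
], turn=[0,0,0,0,0], hand=[5.2,5.2,4.5,4,4], squeeze=50)

```text
t: 11.9
tool_pos: [0.4912, -0.2508, 0.0515]
tool_rot: [0.707, 0.707, -0.0, -0.0]
force: [0.1, -0.5, -0.4]
grip_width: 0.0475
grip_force: 50.0
```

>>> send_rows([
  [0,0,0],
  [0,0,-1],
  [0,0,-4],
  [0,0,-8],
  [0,0,-12],
], turn=[0,0,0,0,0], hand=[4,4,4,4,4])

```text
t: 12.4
tool_pos: [0.491, -0.2505, 0.1734]
tool_rot: [0.707, 0.707, 0.0, -0.0]
force: [-0.2, -0.8, -0.4]
grip_width: 0.0471
grip_force: 50.0
```

```bash
python3 -c "
from h import *
go([.5392,-.0755,.175],75.5)"
```

```text
t 12.4 tcp [ 0.491  -0.2505  0.1734] head 90.03 -> dp [17.5   4.83 -0.15] turn 14.5
```

>>> send_rows([
  [3,0.8,-2],
  [7,1.9,-2.5],
  [11,3,-2.5],
  [15,4.1,-2.5],
  [17.5,4.8,-2.5],
], turn=[3,6,9,12,14.5], hand=[4,4,4,4,4])

```text
t: 12.9
tool_pos: [0.5398, -0.0722, 0.1979]
tool_rot: [0.79, 0.613, 0.001, 0.0]
force: [-1.1, -0.7, -0.8]
grip_width: 0.0469
grip_force: 50.0
```

>>> send_rows([
  [0,0,0],
  [0,0,0],
  [0,0,1],
  [0,0,1.8],
  [0,0,1.8],
], turn=[0,0,0,0,0], hand=[4,4,4,4,4])

```text
t: 13.4
tool_pos: [0.538, -0.0771, 0.1769]
tool_rot: [0.791, 0.612, -0.001, -0.001]
force: [0.6, 0.1, -1.2]
grip_width: 0.0471
grip_force: 50.0
```

>>> send_rows([
  [0,0,0],
  [0,0,0],
  [0,0,0],
  [0,0,0],
  [0,0,0],
], turn=[0,0,0,0,0], hand=[4,4,4,4,4])

```text
t: 13.9
tool_pos: [0.5393, -0.0759, 0.1788]
tool_rot: [0.791, 0.612, 0.0, 0.0]
force: [0.8, 0.2, -0.1]
grip_width: 0.0474
grip_force: 50.0
```

Run:
```python
from h import *
go([.5392,-.0755,.16],75.5);print(robot.get_obs()["force"],robot.get_obs()["grip_width"])
s,i=snap('side','s3');w,k=snap('wrist','w8');t,j=snap('top','t6')
np.save("w8.npy",w,allow_pickle=True)
a=cv2.resize(i[190:290,240:370],(780,600),interpolation=cv2.INTER_CUBIC)
cv2.imwrite('pics/c4.png',a[:,:,::-1])
for n,P in [("lid tab foot",(.5392-.043*np.cos(.21),-.0755-.043*np.sin(.21),.12)),("switch",(.5392-.0405*np.cos(.21),-.0755-.0405*np.sin(.21),.084)),("axis .09",(.5392,-.0755,.09)),("lid low",(.5392,-.0755,.12))]:
    print(n,(proj(s,P)-[240,190])*6,proj(w,P))
```

```text
t 13.9 tcp [ 0.5393 -0.0759  0.1788] head 75.52 -> dp [ 0.03 -0.02  1.88] turn 0.0
[ 0.81268483  0.16149032 -0.13915653] 0.047404402249405356
lid tab foot [253.69516136 263.61918186] [251.35763015 306.29200204]
switch [260.53246502 344.71630707] [264.70041274 282.7424446 ]
axis .09 [357.03580115 318.1194081 ] [323.70623391 256.82573298]
lid low [357.35703718 250.30061316] [323.57483425 271.84953181]
```

View pics/c4.png

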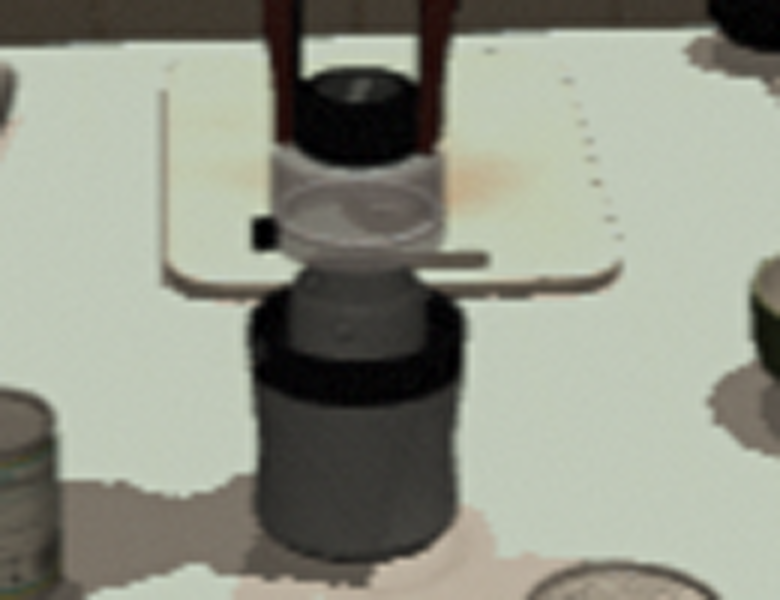

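The side crop shows the lid coaxial with the cup (centre columns about 358 and 357). The tab is at (264,235), where it should be for the gap. Descending in stages with force checks.

>>> send_rows([
  [0,0,0.6],
  [0,0,1.2],
  [0,0,1.8],
  [0,0,2.4],
  [0,0,2.8],
], turn=[0,0,0,0,0], hand=[4,4,4,4,4], squeeze=58)

```text
t: 14.55
tool_pos: [0.5389, -0.0759, 0.1497]
tool_rot: [0.791, 0.612, -0.0, -0.0]
force: [0.3, -1.0, -0.6]
grip_width: 0.0472
grip_force: 58.0
```

>>> send_rows([
  [0,0,0.2],
  [0,0,0.4],
  [0,0,0.5],
  [0,0,0.5],
  [0,0,0.5],
], turn=[0,0,0,0,0], hand=[4,4,4,4,4])

```text
t: 15.05
tool_pos: [0.5394, -0.0756, 0.1458]
tool_rot: [0.791, 0.612, 0.0, 0.0]
force: [1.2, 1.4, -1.1]
grip_width: 0.0472
grip_force: 58.0
```

>>> send_rows([
  [0,0,0.2],
  [0,0,0.4],
  [0,0,0.6],
  [0,0,0.8],
  [0,0,0.8],
], turn=[0,0,0,0,0], hand=[4,4,4,4,4])

```text
t: 15.55
tool_pos: [0.5395, -0.0752, 0.1375]
tool_rot: [0.79, 0.613, 0.0, -0.0]
force: [2.6, 3.2, -3.1]
grip_width: 0.0472
grip_force: 58.0
```

>>> send_rows([
  [0,0,0.2],
  [0,0,0.4],
  [0,0,0.6],
  [0,0,0.8],
  [0,0,0.8],
], turn=[0,0,0,0,0], hand=[4,4,4,4,4])

```text
t: 16.05
tool_pos: [0.5394, -0.0752, 0.1297]
tool_rot: [0.79, 0.612, 0.0, -0.0]
force: [0.8, 6.3, 1.1]
grip_width: 0.047
grip_force: 58.0
```

>>> send_rows([
  [0.05,0,0.1],
  [0.1,0,0.2],
  [0.1,0,0.3],
  [0.1,0,0.3],
  [0.1,0,0.3],
], turn=[0,0,0,0,0], hand=[4,4,4,4,4])

```text
t: 16.55
tool_pos: [0.5396, -0.0749, 0.1293]
tool_rot: [0.791, 0.612, -0.0, 0.001]
force: [-8.8, 3.9, 27.6]
grip_width: 0.0474
grip_force: 58.0
```

Run:
```python
from h import *
o=robot.get_obs();print(o["tool_pos"],o["force"],o["wrist_torque"])
s,i=snap('side','s5');a=cv2.imread('pics/s3.png')
# knob/black top bottom rows in the column through the axis
for n,im in(("before",a),("now",i[:,:,::-1])):
    g=cv2.cvtColor(im,cv2.COLOR_BGR2GRAY);print(n,g[180:262,299].tolist())
for z in (.078,.078+.064,.078+.039,.09): print(z,proj(s,(.5392,-.0755,z)))
```

```text
[ 0.53959981 -0.07485953  0.12934561] [-8.78642434  3.85132327 27.60028246] [ 1.07255783  2.3609471  -0.09479064]
before [19, 52, 54, 53, 54, 52, 52, 50, 52, 50, 53, 49, 52, 52, 47, 79, 196, 199, 197, 198, 193, 75, 33, 60, 73, 74, 71, 17, 4, 9, 3, 3, 5, 5, 6, 5, 2, 26, 104, 141, 107, 98, 96, 89, 91, 91, 96, 102, 121, 125, 132, 95, 94, 82, 79, 67, 56, 55, 55, 55, 56, 66, 63, 60, 57, 55, 56, 59, 59, 56, 16, 4, 9, 7, 7, 4, 4, 14, 55, 58, 56, 56]
now [24, 24, 21, 25, 24, 23, 23, 16, 13, 11, 12, 48, 55, 41, 47, 80, 196, 118, 47, 28, 64, 198, 199, 197, 190, 189, 189, 184, 151, 180, 177, 178, 174, 138, 107, 106, 110, 94, 118, 165, 47, 32, 66, 75, 76, 72, 30, 9, 9, 7, 5, 4, 7, 3, 4, 1, 24, 111, 160, 132, 100, 87, 85, 84, 84, 83, 82, 82, 99, 127, 31, 4, 7, 6, 6, 9, 3, 13, 57, 56, 56, 55]
0.078 [299.48471239 247.48029351]
0.14200000000000002 [299.59913777 223.28637682]
0.11699999999999999 [299.5541262  232.85700358]
0.09 [299.50596686 243.01990135]
```

The lid stopped at TCP 0.1293, so its origin is at about 0.078 m (fully down) with 27 N of push and no slip. I'll ease the push a little, hold and confirm.

>>> send_rows([
  [0,0,-0.05],
  [0,0,-0.1],
  [0,0,-0.1],
  [0,0,-0.1],
  [0,0,-0.1],
], turn=[0,0,0,0,0], hand=[4,4,4,4,4])

```text
t: 17.1
tool_pos: [0.5395, -0.0749, 0.1294]
tool_rot: [0.791, 0.612, -0.0, 0.001]
force: [-5.4, 5.1, 19.3]
grip_width: 0.0468
grip_force: 58.0
```

>>> send_rows([
  [0,0,0],
  [0,0,0],
  [0,0,0],
  [0,0,0],
  [0,0,0],
], turn=[0,0,0,0,0], hand=[4,4,4,4,4])

```text
t: 17.6
tool_pos: [0.5396, -0.0749, 0.1294]
tool_rot: [0.791, 0.612, -0.0, 0.001]
force: [-6.0, 4.1, 18.4]
grip_width: 0.047
grip_force: 58.0
```

```bash
python3 -c "
from h import *
print(workorder.sign_off())"
```

```text
the job is handed in; nothing more can be done
None
```

The job is handed in at 17.6 s of the 64 s: the spoon lies flat on the board, and the arm is holding the lid fully down on the grinder at about 18 N. I read the lid position and the push from the arm's pose and force readings; the switch and the judging result gave no direct reading.

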